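Lock a battery hatch with a screwdriver

TASK

Lock the battery hatch of the small grey instrument: take the screwdriver with the wide flat blade and the flat-sided bar handle out of its holder, push the blade down into the slot of the hatch fastener so that it sinks in on its spring, and keep it pushed in while you turn it clockwise to its stop, a bit less than a quarter turn. Then stand the screwdriver upright in the holder it came from, right down on its guard disc. Leave the round-handled screwdriver standing where it is.

Things in the scene. Friction and masses are not known exactly. Their poses are not given: they have to be found in the camera images.
- flat_driver_grip (a point): centre of the upright black bar handle of the screwdriver to use: 36 (x) x 24 (y) mm in section, 68 mm tall, 0.12 kg; grasp across the 24 mm from above. x lies along the blade's width, z up. Starts upright, bit down, in its holder. Its guard disc (48 mm across, 6 mm thick) has its underside 41 mm below this point; below it a 14 mm ferrule, then a 10 mm shaft.
- flat_driver_tip (a point): centre of the lower edge of that screwdriver's flat blade, 111 mm straight below the handle's centre; axes as the handle's. The blade is 16 mm wide (x) and 3 mm thick (y) over its lowest 14 mm.
- point_driver_grip (a point): centre of the handle of the other screwdriver, to be left alone: round black handle, 26 mm across, slim pointed bit, same height and guard disc, standing in an identical holder. The two holders stand at either of two places.
- flat_holder_hole (a point): centre of the 28 mm round hole in the level top plate of the flat screwdriver's holder, at the plate's upper face, 87 mm above the bench top (it stands on a 2 mm mat). The holder is fixed: 56 x 56 mm base and top plate on four corner posts with 3 mm nuts on top. With the driver home its guard disc rests on the plate, the handle's centre 41 mm above this point.
- fastener_slot (a point): centre of the slot's floor, on the fastener's turning axis, 55 mm above the bench top while not pushed; sinks and turns with it. x along the slot, z up. The steel head, 29 mm across, has one straight dark-floored slot across it, 6 mm deep, sides sloping from 13 mm apart at the top to 5 mm at the floor. A fixed dark boss round it: 42 mm across, inside 32 mm, rim 4 mm above the slot's floor.
- instrument: fixed grey box, 110 (x) x 100 (y) x 42 mm, with an aluminium hatch on top; origin at the centre of its underside, z up. The fastener is in the middle of the hatch. Two small dark ribs on the hatch beside the boss show where the slot points when locked.
- fastener_push (a joint): how far the fastener is pushed in, m: 0 free (up), 0.005 at the bottom. Spring: about 3 N to start it, 11 N at the bottom.
- fastener_turn (a joint): turn of the fastener clockwise seen from above, rad: starts between 0 and 0.2, hard stop (locked) at 1.2. It stays where it is left; about 0.04 N m to turn.
Things that resemble listed ones, but are neither listed nor needed, are in the scene too. Leave any blue or yellow look-alike of the part that bears flat_driver_grip alone.

How it is judged:
On the way, in this order (a step that is already met when the one before it is completed fails the run):
1. the flat blade sits upright in the slot and pushes the fastener in by at least 1 mm, not yet turned (value of joint fastener_push above 0.001 m and value of joint fastener_turn below 0.5 rad and horizontal distance between flat_driver_tip and fastener_slot below 0.01 m and angle between flat_driver_tip's own z axis and vertical below 0.26 rad), for 0.1 s.
2. the fastener is turned clockwise to within 0.25 rad of its stop with the blade still pushing it in (value of joint fastener_turn above 0.95 rad and value of joint fastener_push above 0.0007 m and horizontal distance between flat_driver_tip and fastener_slot below 0.01 m), for 0.1 s.
At the end, for the whole second after the job is handed in: The fastener is within 0.25 rad of its stop and has sprung up; the flat screwdriver stands in its own holder, upright within 10 degrees, handle centre within 16 mm of the hole sideways and 41 +- 7 mm above its plate; the round-handled one is within 20 mm of where it stood (value of joint fastener_turn above 0.95 rad and value of joint fastener_push below 0.001 m and horizontal distance between flat_driver_grip and flat_holder_hole below 0.016 m and z of flat_driver_grip in the frame of flat_holder_hole between 0.034 and 0.048 m and angle between flat_driver_grip's own z axis and vertical below 0.17 rad and distance of point_driver_grip from where it was at the start of the episode below 0.02 m); the robot touches nothing.
It fails at once if the fastener is part-way round (0.5 to 0.9 rad) while it is not pushed in (value of joint fastener_turn between 0.5 and 0.9 rad and value of joint fastener_push below 0.0003 m).
It fails at once if the round-handled screwdriver is lifted or knocked over (moved more than 40 mm) (distance of point_driver_grip from where it was at the start of the episode above 0.04 m).
It also fails if it takes over 51 s, if anything falls off the work surface, if the arm or the gripper's body presses on something with over 40 N, if the wrist force passes 120 N, or if a joint passes its speed limit or range.

ROBOT

A 7-joint arm with a two-finger parallel gripper is mounted at the origin on a cart in front of the work surface, level with it; the furniture and walls round the work are solid. World frame = base frame: x ahead of the robot, y to its left, z up, the work surface at z = 0. Lengths are in m, angles in rad, forces in N, time in s.
With the tool pointing down it reaches from about 0.425 to 0.925 m from the base axis. Payload 6.8 kg.
Tool frame: the origin (TCP) lies on the centre line of the jaws, within the pads' length; the fingertips stand 8 mm ahead of it and the grasp point (between the pads) lies 11 mm behind it (bot.tips_ahead is the distance from the TCP to the fingertips, in m); z points along the fingers, y is the line along which they close (so a half turn about z gives the same grasp; the last joint's range is limited). The gripper opens to 85 mm and grips with 20 to 120 N. Pads are 22 mm wide; open, the fingers measure 114 mm over their backs; the gripper's body (76 mm by 85 mm) begins 54 mm behind the grasp point. The pads swing forward as they close: fully open they stand 13 mm farther back than shut.
Start: joints at [1.11, 0.477, 0.022, 1.555, -0.011, 1.109, -0.083], TCP at [0.233, -0.633, 0.239] pointing down, gripper open.
Joint ranges: [-2.96, 2.96], [-0.34, 2.1], [-1.41, 1.46], [0.24, 2.44], [-1.37, 4.51], [0.17, 1.92], [-2.96, 2.96]. Speed limits (rad/s): [2.39, 2.39, 3.14, 3.14, 3.14, 3.14, 3.14].

INTERFACE

Orientations are given as a unit quaternion [w, x, y, z].
In Python, from station import bot gives the robot as it stands.
- The arm moves only by the tool send_rows, never from a script. Its argument "deltas" is text: rows parted by semicolons, each of 4 numbers parted by spaces: the shift along the tool's x, y, z in m, then the turn about the tool's z in degrees. In form: x y z spin; .... A call has 1 to 5 rows; each row is the pose to reach, as a shift and turn from the pose commanded when the call began, along the tool's axes at that moment; what a row does not reach only later rows make up. A row lasts 1/10 s, in which the tool goes at most 50 mm and 8.59 degrees, less where a joint would pass 70% of its speed; a pose out of reach is approached as far as the arm can. A call with a gripper value outside its range is refused whole. "claw" is the opening, from 0 (shut) to 1 (fully open), set as the call begins (left out, the last holds). The fingers move at their own pace and stop on an object; "force" is the grip in N (left out, the last holds). Time passes only in rows, so rows that repeat a pose let the fingers close. It gives the time, the measured TCP pose, the force, the opening and the grip force at its end, in the units of the state.
- bot.get_obs(): the state, without advancing time (a new reading comes with each control period).
- bot.read_camera(name): name is "side" or "top" or "wrist"; returns a dict with "img" (400x640x3 uint8, red, green, blue), "depth" (400x640 float32, m along the optical axis (not along the pixel's ray), 0 where there is no reading), "fx", "fy", "cx", "cy" (pixels), "camera_from_world" (4x4, takes a point from world to camera coordinates). Camera axes: x right, y up, looking along -z (the intrinsics and any distortion apply to the point x, -y, -z); pixel columns grow to the right and rows downward; lengths in m; the calibration is good to about 2 mm. A picture is of the moment at which its call begins.
- bot.hand_in(): hands the job in; it is judged then, once.
Trained networks look in a picture, given as the dict that the camera call returned (one of the last four; its "shot" number tells which), for a name from the list of things; names that differ only in an ending like _2 or _b are one class to them, and where a whole thing is asked for, a point or a joint stands for the part that bears it (a point fixed in the world has none). Each returns a list of dicts, best first, with "confidence" (0 to 1); they miss things now and then, are a little off and sometimes report something else, mostly with a low value. They report only what shows in the picture. A call takes as long as a camera call. They do not tell look-alikes from the thing itself.
- bot.masks_of(picture, query): "mask" (400x640 bool, what is visible of it).
- bot.landmark_of(picture, query): "xyz" ([x, y, z] in m, in world coordinates, good to about 4 mm: a listed point, or the origin of a listed thing).
The state is a dict: "t": time; "q": joint angles; "joint_vel": joint speeds; "joint_torque": joint torques, N m; "eef_pos": TCP position; "tool_rot": TCP orientation; "contact_force": force on the tool from outside, world axes, zero at the start; "torque": the same for the moment, N m; "gripper_width": opening from 0.0 (shut) to 1.0 (fully open); "grasp_force": force on a finger pad.
Only numpy, scipy, OpenCV 4.12 (cv2) and the standard library are available. Lean on these libraries where they do the work, as an engineer would, in place of code of your own. Each camera call takes 0.05 s, during which the arm holds its last target. There are 200 camera calls.

## Working session

There is one attempt and no reset: what is moved stays moved. The work goes in short steps, Python scripts to look and compute and a tool call to move; the robot and the scene stay as the last step left them, time stands still between calls to the robot, and variables do not carry over. Pictures are saved under pics/ and viewed, at most 10 in all, crops included, and the job is handed in when it is done.

Besides the shell and the picture viewer there is one more tool, called after "Call:" by a JSON object that holds its "name" and its "arguments", one argument or row to a line. send_rows: Moves the arm, as the interface text tells. Its arguments: {"type":"object","properties":{"deltas":{"type":"string"},"claw":{"type":"number"},"force":{"type":"number"}},"required":["deltas"]}

```bash
mkdir -p pics; ls
cat > h.py <<'E'
import numpy as np, cv2
from station import bot
def deproj(p,u,v,d):
    c=np.array([(u-p['cx'])/p['fx']*d, -(v-p['cy'])/p['fy']*d, -d,1.0])
    return (np.linalg.inv(p['camera_from_world'])@c)[:3]
def proj(p,X):
    c=p['camera_from_world']@np.r_[X,1]
    return p['cx']+p['fx']*c[0]/-c[2], p['cy']-p['fy']*c[1]/-c[2]
def cloud(p):
    v,u=np.mgrid[0:400,0:640]; d=p['depth']
    C=np.stack([(u-p['cx'])/p['fx']*d,-(v-p['cy'])/p['fy']*d,-d,np.ones_like(d)],-1)
    return (C@np.linalg.inv(p['camera_from_world']).T)[...,:3]
def save(n,img): cv2.imwrite('pics/'+n,cv2.cvtColor(img,cv2.COLOR_RGB2BGR))
E
python3 - <<'E'
from h import *
o=bot.get_obs(); print(o['t'],o['eef_pos'],o['tool_rot'],bot.tips_ahead)
ims=[]
for c in ['top','side']:
    p=bot.read_camera(c); ims.append(p['img']); print(c,p['fx'],[k for k in p])
    for q in ['flat_driver_grip','point_driver_grip','flat_holder_hole','fastener_slot','instrument','flat_driver_tip']:
        for r in bot.landmark_of(p,q)[:4]: print(q,np.round(r['xyz'],4),round(r['confidence'],2),np.round(proj(p,r['xyz'])))
    np.savez(f'{c}.npz',**p)
for n,i in zip(['top','side'],ims): save(n+'.png',i)
print(bot.get_obs()['t'])
E
```

```text
pics
0.0 [ 0.23299833 -0.63286204  0.23831076] [-9.19327371e-04  9.84483070e-01  1.75477025e-01 -2.31998936e-04] 0.008
top 373.5600273144336 ['img', 'depth', 'fx', 'fy', 'cx', 'cy', 'camera_from_world', 'shot']
flat_driver_grip [ 0.4924 -0.6422  0.1092] 0.84 [405. 191.]
flat_driver_grip [ 0.4319 -0.7065  0.1114] 0.82 [433. 217.]
flat_driver_grip [ 0.5087 -0.4608  0.1287] 0.73 [327. 183.]
point_driver_grip [ 0.4401 -0.3696  0.1289] 0.56 [286. 213.]
flat_holder_hole [ 0.5073 -0.466   0.0887] 0.71 [329. 185.]
fastener_slot [ 0.4566 -0.2409  0.0564] 0.54 [237. 206.]
instrument [ 0.4589 -0.2451  0.0014] 0.93 [244. 206.]
side 512.6189053562591 ['img', 'depth', 'fx', 'fy', 'cx', 'cy', 'camera_from_world', 'shot']
flat_driver_grip [ 0.4268 -0.7056  0.1154] 0.91 [361. 261.]
flat_driver_grip [ 0.4974 -0.643   0.1153] 0.66 [379. 226.]
flat_driver_grip [ 0.5085 -0.4643  0.1273] 0.58 [337. 166.]
point_driver_grip [ 0.4372 -0.3652  0.1314] 0.83 [285. 148.]
flat_holder_hole [ 0.5085 -0.4668  0.089 ] 0.79 [337. 183.]
fastener_slot [ 0.5071 -0.4611  0.0173] 0.46 [334. 209.]
fastener_slot [ 0.4576 -0.2466  0.053 ] 0.42 [274. 150.]
instrument [ 0.4554 -0.2473  0.0015] 0.8 [274. 169.]
flat_driver_tip [ 0.5057 -0.4586  0.0167] 0.73 [333. 209.]
flat_driver_tip [ 0.4289 -0.7062  0.0013] 0.7 [358. 309.]
flat_driver_tip [ 0.4552 -0.247   0.0051] 0.15 [273. 167.]
0.7
```

View pics/top.png

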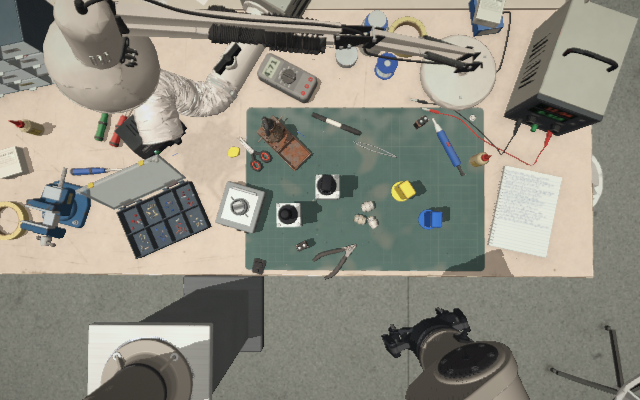

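View pics/side.png

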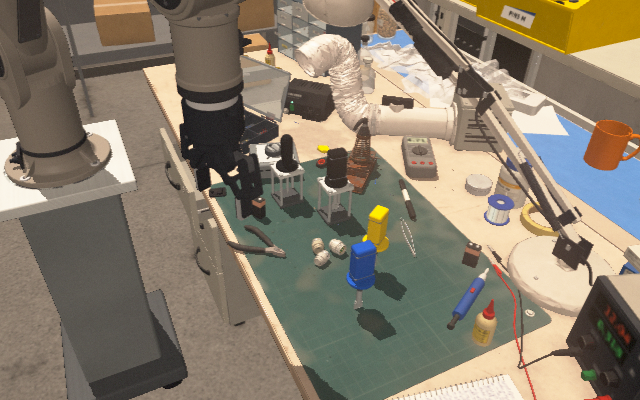

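Run:
```python
from h import *
T=np.load('top.npz'); S=np.load('side.npz')
for n,p in (('top',T),('side',S)):
    W=cloud(p)
    for nm,c,zr in [('flat',(.508,-.464),(.150,.172)),('point',(.438,-.367),(.15,.172)),('plate',(.508,-.464),(.080,.0885)),('head',(.457,-.245),(.056,.066)),('box',(.457,-.245),(.035,.05))]:
        R=.1 if nm=='box' else .045
        m=(np.hypot(W[...,0]-c[0],W[...,1]-c[1])<R)&(W[...,2]>zr[0])&(W[...,2]<zr[1])
        q=W[m]
        if len(q)<5: print(n,nm,len(q)); continue
        r=cv2.minAreaRect((q[:,:2]*1000).astype(np.float32))
        print(n,nm,len(q),np.round(q.mean(0),4),'z',np.round(np.percentile(q[:,2],[5,50,95]),4),np.round(r[0],1),np.round(r[1],1),round(r[2],1))
a=T['img'][150:250,200:360]; b=S['img'][120:220,240:400]
save('crop.png',np.vstack([cv2.resize(a,(480,300),interpolation=2),cv2.resize(b,(480,300),interpolation=2)]))
```

```text
top flat 186 [ 0.5072 -0.4599  0.16  ] z [0.1555 0.1605 0.1633] [ 507.6 -459.8] [24.3 36.1] 85.0
top point 110 [ 0.4387 -0.3692  0.1587] z [0.1527 0.1598 0.1626] [ 438.9 -368.7] [24.2 24.5] 0.4
top plate 138 [ 0.4988 -0.4664  0.0867] z [0.0846 0.0869 0.0884] [ 505.6 -462.1] [52.7 52.4] 0.3
top head 154 [ 0.4567 -0.2444  0.0594] z [0.0566 0.0593 0.0625] [ 457.8 -244.3] [39.4 40.4] 0.3
top box 1528 [ 0.4564 -0.2455  0.0447] z [0.0413 0.0447 0.0484] [ 454.  -226.2] [132.9 125. ] 74.0
side flat 204 [ 0.5056 -0.4656  0.1584] z [0.1512 0.1599 0.1627] [ 508.2 -461.9] [26.6 37.3] 89.7
side point 101 [ 0.4377 -0.3744  0.1576] z [0.1506 0.158  0.162 ] [ 439.1 -371.4] [22.1 22.3] 66.7
side plate 212 [ 0.4987 -0.4757  0.0859] z [0.0816 0.0866 0.0884] [ 506.4 -463. ] [58. 60.] 0.1
side head 127 [ 0.4555 -0.2468  0.0592] z [0.0563 0.059  0.0622] [ 455.5 -244.8] [45.8 35. ] 67.9
side box 494 [ 0.4434 -0.2468  0.045 ] z [0.0393 0.0454 0.0484] [ 460.6 -226.5] [138.7 115.7] 77.1
```

View pics/crop.png

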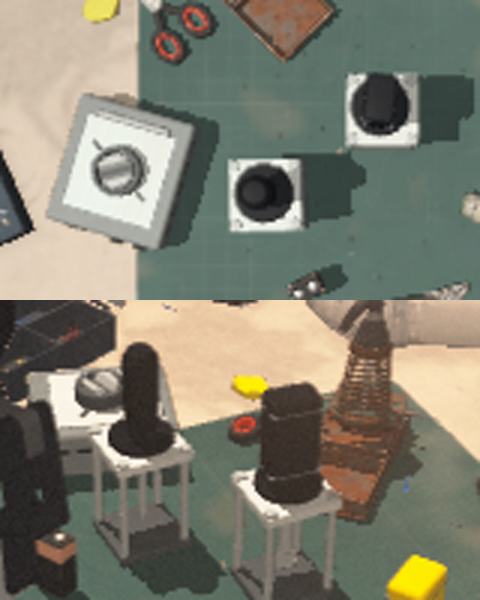

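Flat driver is at about (0.508, -0.461), its long side along world x; the round one is at (0.439, -0.369). The top crop shows the fastener at crop (120,170), with the slot near the world y direction and the ribs at about 40°. Moving to hover over the flat driver.

Call:
{"name": "send_rows", "arguments": {
  "deltas": "0.046 -0.010 0 4; 0.092 -0.020 0 8; 0.138 -0.030 0 12; 0.184 -0.040 0 16; 0.230 -0.050 0 20.2",
  "claw": 0.7,
  "force": 60
}}

```text
t: 1.2
eef_pos: [0.4332, -0.506, 0.2395]
tool_rot: [0.0, 1.0, -0.001, 0.0]
contact_force: [0.8, -1.2, 0.7]
gripper_width: 0.695
grasp_force: 0.0
```

```bash
cat >> h.py <<'E'
from scipy.spatial.transform import Rotation as Ro
def tool():
    o=bot.get_obs(); w,x,y,z=o['tool_rot']; R=Ro.from_quat([x,y,z,w]).as_matrix()
    return o,R,np.degrees(np.arctan2(R[1,0],R[0,0]))
def plan(P,yaw=None):
    o,R,y=tool(); d=R.T@(np.array(P)-o['eef_pos'])
    print('t',o['t'],'pos',np.round(o['eef_pos'],4),'yaw',round(y,1),'tilt',round(np.degrees(np.arccos(-R[2,2])),2),'w',o['gripper_width'],'delta',np.round(d,4),'spin',None if yaw is None else round((y-yaw+180)%360-180,1))
E
python3 - <<'E'
from h import *
plan([.5075,-.461,.238],0); print(bot.get_obs()['q'])
E
```

```text
t 1.2 pos [ 0.4332 -0.506   0.2395] yaw -0.2 tilt 0.03 w 0.6950795409037545 delta [ 0.0741 -0.0452  0.0016] spin -0.2
[ 0.74017135  0.46169461  0.04055959  1.57988919 -0.02027393  1.09996735
 -0.78804491]
```

Call:
{"name": "send_rows", "arguments": {
  "deltas": "0.037 -0.0225 0 0; 0.074 -0.045 0 0; 0.074 -0.045 0 0"
}}

```text
t: 1.5
eef_pos: [0.5134, -0.4552, 0.239]
tool_rot: [-0.002, 1.0, 0.006, 0.002]
contact_force: [-0.1, 1.2, -1.0]
gripper_width: 0.7
grasp_force: 0.0
```

Run:
```python
from h import *
plan([.5075,-.461,.117],0)
p=bot.read_camera('wrist'); save('w1.png',p['img']); np.savez('w1.npz',**p)
W=cloud(p)
print(np.round(np.linalg.inv(p['camera_from_world'])[:3],3))
for q in ['flat_driver_grip','point_driver_grip','flat_holder_hole','fastener_slot']:
    for r in bot.landmark_of(p,q)[:2]: print(q,np.round(r['xyz'],4),round(r['confidence'],2),np.round(proj(p,r['xyz'])))
for nm,c,zr in [('flat',(.508,-.464),(.155,.172)),('disc',(.508,-.464),(.090,.097)),('point',(.438,-.367),(.155,.172)),('plate',(.508,-.464),(.084,.0885))]:
    m=(np.hypot(W[...,0]-c[0],W[...,1]-c[1])<.045)&(W[...,2]>zr[0])&(W[...,2]<zr[1]); q=W[m]
    if len(q)<5: print(nm,len(q)); continue
    r=cv2.minAreaRect((q[:,:2]*1000).astype(np.float32))
    print(nm,len(q),np.round(q.mean(0),4),np.round(r[0],1),np.round(r[1],1),round(r[2],1))
```

```text
t 1.5 pos [ 0.5134 -0.4552  0.239 ] yaw 0.7 tilt 0.31 w 0.7000597445507827 delta [-0.0065  0.0062  0.122 ] spin 0.7
[[ 0.011  0.966  0.258  0.578]
 [-1.     0.012 -0.    -0.455]
 [-0.003 -0.258  0.966  0.375]]
flat_driver_grip [ 0.5087 -0.4606  0.1272] 0.94 [322. 200.]
flat_driver_grip [ 0.5746 -0.7571  0.016 ] 0.66 [597. 116.]
fastener_slot [ 0.4555 -0.2462  0.0503] 0.97 [120. 226.]
flat 1638 [ 0.5089 -0.4611  0.1612] [ 507.5 -461.2] [24.  35.9] 84.6
disc 1019 [ 0.5128 -0.4593  0.0929] [ 505.2 -463.2] [55.2 55.3] 89.6
point 0
plate 831 [ 0.51   -0.467   0.0876] [ 505.  -463.4] [56.1 56.2] 89.8
```

View pics/w1.png

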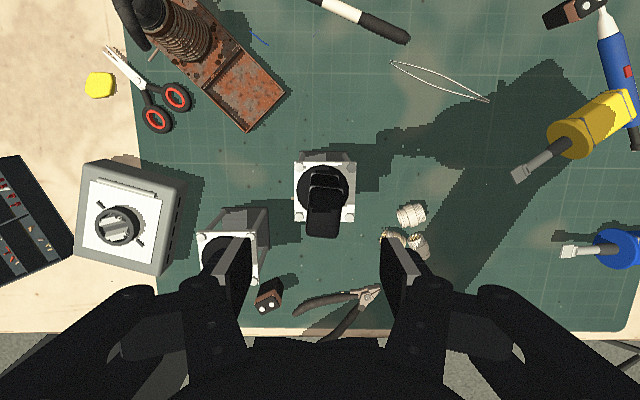

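Run:
```python
from h import *
plan([.5075,-.461,.117],-5.4)
p=np.load('w1.npz'); W=cloud(p)
q=W[200:260,80:160]
m=(np.hypot(q[...,0]-.4555,q[...,1]+.2455)<.03)
s=q[m]; rim=s[(s[:,2]>.0565)&(s[:,2]<.0605)]; top=s[(s[:,2]>.0605)]
print(len(rim),len(top),np.percentile(s[:,2],[5,25,50,75,95]))
for k in (rim,top): print(cv2.minEnclosingCircle((k[:,:2]*1000).astype(np.float32)), k.mean(0))
save('w1c.png',cv2.resize(p['img'][190:270,80:160],(560,560),interpolation=cv2.INTER_CUBIC))
```

```text
t 1.75 pos [ 0.5042 -0.4635  0.2393] yaw -0.1 tilt 0.06 w 0.697676533398469 delta [ 0.0034 -0.0026  0.1223] spin 5.3
747 207 [0.04541511 0.04648713 0.0550297  0.05883433 0.06125402]
((456.1846008300781, -245.58355712890625), 21.369644165039062) [ 0.45729201 -0.24649552  0.05870484]
((457.4862365722656, -246.62367248535156), 18.832748413085938) [ 0.45739532 -0.24538543  0.06136985]
```

View pics/w1c.png

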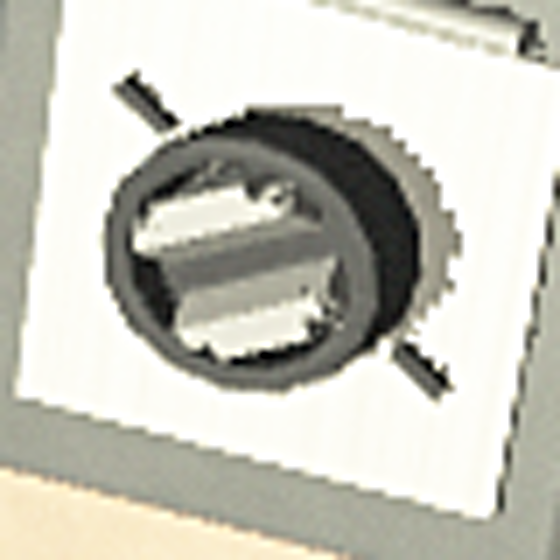

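Call:
{"name": "send_rows", "arguments": {
  "deltas": "0.0025 -0.0015 0.025 2.5; 0.0025 -0.0015 0.05 5.3; 0.0025 -0.0015 0.06 5.3; 0.0025 -0.0015 0.06 5.3; 0.0025 -0.0015 0.06 5.3"
}}

```text
t: 2.25
eef_pos: [0.5081, -0.4615, 0.1803]
tool_rot: [0.0, 0.999, -0.046, 0.0]
contact_force: [0.8, 0.9, -0.1]
gripper_width: 0.696
grasp_force: 0.0
```

Run:
```python
from h import *
plan([.5075,-.461,.117],-5.4)
p=np.load('w1.npz')
def plane(x,y,z):
    u,v=80+x/7,190+y/7
    a=deproj(p,u,v,.1); b=deproj(p,u,v,.5); return a+(b-a)*(z-a[2])/(b[2]-a[2])
def ang(a,b,z):
    A,B=plane(*a,z),plane(*b,z); print(np.round(A,4),np.round(B,4),np.degrees(np.arctan2(*(A-B)[1::-1]))%180, (A+B)[:2]/2)
ang((170,275),(325,238),.055); ang((160,255),(315,225),.055); ang((175,290),(330,262),.058)
ang((135,250),(310,215),.061);ang((120,80),(445,390),.047)
```

```text
t 2.25 pos [ 0.5081 -0.4615  0.1803] yaw -5.3 tilt 0.07 w 0.69619125163659 delta [-0.0007 -0.0005  0.0633] spin 0.1
[ 0.4533 -0.2324  0.055 ] [ 0.4595 -0.2566  0.055 ] 104.37584960401266 [ 0.45637754 -0.24449976]
[ 0.4565 -0.2314  0.055 ] [ 0.4615 -0.2554  0.055 ] 101.91867807875057 [ 0.45900235 -0.24339087]
[ 0.452  -0.2348  0.058 ] [ 0.4568 -0.2587  0.058 ] 101.26090606710142 [ 0.45442902 -0.24677355]
[ 0.4595 -0.232   0.061 ] [ 0.4653 -0.2587  0.061 ] 102.25558071004615 [ 0.4623878  -0.24532274]
[ 0.4815 -0.2242  0.047 ] [ 0.4314 -0.267   0.047 ] 40.54319325300755 [ 0.45646119 -0.24557496]
```

Call:
{"name": "send_rows", "arguments": {
  "deltas": "-0.0005 0 0.02 0; -0.0005 0 0.04 0; -0.0005 0 0.055 0; -0.0005 0 0.063 0; -0.0005 0 0.063 0"
}}

```text
t: 2.75
eef_pos: [0.5075, -0.4603, 0.1157]
tool_rot: [-0.0, 0.999, -0.046, -0.0]
contact_force: [-0.7, 0.0, -0.1]
gripper_width: 0.702
grasp_force: 0.0
```

Call:
{"name": "send_rows", "arguments": {
  "deltas": "0 0 0 0; 0 0 0 0; 0 0 0 0; 0 0 0 0; 0 0 0 0",
  "claw": 0,
  "force": 80
}}

```text
t: 3.25
eef_pos: [0.5084, -0.461, 0.1176]
tool_rot: [0.001, 0.999, -0.046, 0.001]
contact_force: [-1.4, 0.8, 5.5]
gripper_width: 0.272
grasp_force: 78.5
```

Run:
```python
from h import *
plan([.5075,-.461,.117],-5.4); print(bot.get_obs()['grasp_force'])
```

```text
t 3.25 pos [ 0.5084 -0.461   0.1176] yaw -5.3 tilt 0.12 w 0.27235410184701714 delta [-0.0009  0.0001  0.0006] spin 0.1
78.53036999702454
```

Call:
{"name": "send_rows", "arguments": {
  "deltas": "0 0 -0.02 0; 0 0 -0.045 0; 0 0 -0.07 0; 0 0 -0.095 0; 0 0 -0.115 0"
}}

```text
t: 3.75
eef_pos: [0.5077, -0.4605, 0.2325]
tool_rot: [0.0, 0.999, -0.046, 0.0]
contact_force: [0.2, -0.5, -1.1]
gripper_width: 0.274
grasp_force: 78.3
```

Call:
{"name": "send_rows", "arguments": {
  "deltas": "0 -0.01 0 -4; 0 -0.03 0 -12; -0.005 -0.06 0 -20; -0.01 -0.09 0 -28; -0.02 -0.12 0 -36"
}}

```text
t: 4.25
eef_pos: [0.4989, -0.3376, 0.2309]
tool_rot: [-0.0, 0.963, 0.268, -0.0]
contact_force: [-0.4, 0.7, -0.8]
gripper_width: 0.273
grasp_force: 78.3
```

Run:
```python
from h import *
plan([.4565,-.2453,.225],102.5); o=bot.get_obs(); print(o['grasp_force'],o['gripper_width'],o['contact_force'])
```

```text
t 4.25 pos [ 0.4989 -0.3376  0.2309] yaw 31.1 tilt 0.03 w 0.2727311245728196 delta [ 0.0113 -0.101   0.0059] spin -71.4
78.25098395347595 0.2727311245728196 [-0.37069539  0.66978858 -0.82361009]
```

Call:
{"name": "send_rows", "arguments": {
  "deltas": "0.002 -0.02 0 -8; 0.004 -0.04 0 -16; 0.007 -0.06 0 -24; 0.009 -0.08 0 -32; 0.011 -0.10 0 -40"
}}

```text
t: 4.75
eef_pos: [0.4565, -0.2467, 0.231]
tool_rot: [-0.0, 0.814, 0.581, -0.0]
contact_force: [0.2, -0.4, -0.6]
gripper_width: 0.272
grasp_force: 78.3
```

Call:
{"name": "send_rows", "arguments": {
  "deltas": "0 0 0 -8; 0 0 0 -16; 0 0 0 -24; 0 0 0 -31.5; 0 0 0 -31.5"
}}

```text
t: 5.25
eef_pos: [0.4569, -0.2475, 0.231]
tool_rot: [-0.0, 0.628, 0.779, -0.0]
contact_force: [-0.0, -0.3, -1.2]
gripper_width: 0.27
grasp_force: 78.4
```

Call:
{"name": "send_rows", "arguments": {
  "deltas": "0 0 0 0; 0 0 0 0; 0 0 0 0"
}}

```text
t: 5.55
eef_pos: [0.4573, -0.2475, 0.2313]
tool_rot: [-0.0, 0.628, 0.778, -0.0]
contact_force: [1.1, -0.4, -0.3]
gripper_width: 0.272
grasp_force: 78.4
```

Run:
```python
from h import *
plan([.4565,-.2453,.165],102.5)
ims=[]
for c in ['wrist','side']:
    p=bot.read_camera(c); np.savez(c+'2.npz',**p)
    for q in ['flat_driver_tip','fastener_slot','flat_driver_grip']:
        for r in bot.landmark_of(p,q)[:2]: print(c,q,np.round(r['xyz'],4),round(r['confidence'],2),np.round(proj(p,r['xyz'])))
    if c=='wrist': ims.append(cv2.resize(p['img'][60:240,200:440],(560,420)))
    else:
        u,v=map(int,proj(p,[.4565,-.2453,.09])); print(u,v); ims.append(cv2.resize(p['img'][v-45:v+45,u-60:u+60],(240,180),interpolation=2))
im=np.zeros((600,560,3),np.uint8); im[:420]=ims[0]; im[420:,:240]=ims[1]; save('at.png',im)
```

```text
t 5.55 pos [ 0.4573 -0.2475  0.2313] yaw 102.1 tilt 0.01 w 0.2717460085904153 delta [ 0.0023 -0.0003  0.0663] spin -0.4
wrist flat_driver_tip [ 0.455  -0.2466  0.1303] 0.76 [314. 196.]
wrist flat_driver_tip [ 0.4562 -0.2476  0.0044] 0.27 [315. 167.]
wrist fastener_slot [ 0.4556 -0.2448  0.0512] 0.67 [315. 173.]
wrist flat_driver_grip [ 0.4572 -0.2487  0.2381] 0.89 [317. 266.]
side flat_driver_tip [ 0.5109 -0.6595  0.0409] 0.79 [386. 261.]
side flat_driver_tip [ 0.4285 -0.7294  0.0361] 0.79 [366. 305.]
side fastener_slot [ 0.4575 -0.2474  0.0567] 0.59 [274. 149.]
side flat_driver_grip [ 0.4221 -0.8377  0.0212] 0.78 [397. 363.]
side flat_driver_grip [ 0.4538 -0.2542  0.2394] 0.72 [271.  77.]
272 136
```

View pics/at.png

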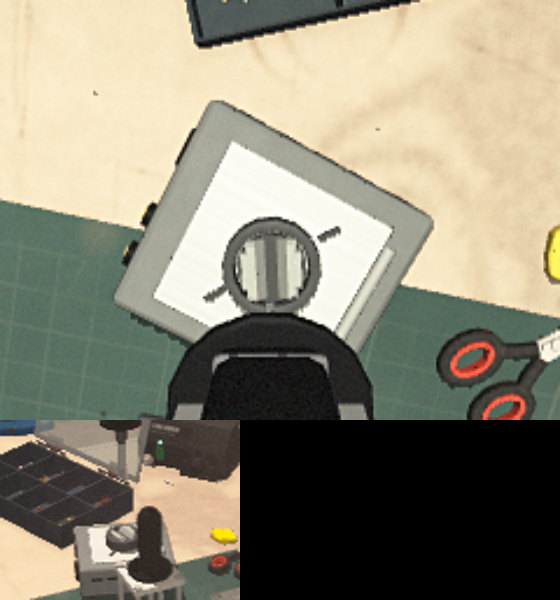

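Run:
```python
from h import *
p=np.load('wrist2.npz')
def plane(u,v,z):
    a=deproj(p,u,v,.1); b=deproj(p,u,v,.5); return a+(b-a)*(z-a[2])/(b[2]-a[2])
print('boss',plane(316.1,173.6,.059))
print('slot top/bot',plane(315.7,164,.055),plane(316.2,183,.055))
W=cloud(p); q=W[140:200,280:350].reshape(-1,3); s=q[(q[:,2]>.0565)&(q[:,2]<.061)]
print(cv2.minEnclosingCircle((s[:,:2]*1000).astype(np.float32)))
g=W.reshape(-1,3); t=g[(g[:,2]>.1)&(g[:,2]<.17)&(np.hypot(g[:,0]-.457,g[:,1]+.247)<.03)]; print('shaft',len(t),t.mean(0) if len(t) else '')
plan([.4565,-.2453,.165],102.5)
```

```text
boss [ 0.45636194 -0.24353843  0.059     ]
slot top/bot [ 0.45416018 -0.23509216  0.055     ] [ 0.45863504 -0.25357363  0.055     ]
((456.6312561035156, -244.93206787109375), 20.80257797241211)
shaft 16 [ 0.45504521 -0.24076242  0.13928106]
t 5.95 pos [ 0.4573 -0.2476  0.2313] yaw 102.2 tilt 0.0 w 0.26727078334585486 delta [ 0.0024 -0.0003  0.0663] spin -0.3
```

Call:
{"name": "send_rows", "arguments": {
  "deltas": "0.0025 0 0.02 -0.6; 0.0025 0 0.04 -0.6; 0.0025 0 0.055 -0.6; 0.0025 0 0.066 -0.6; 0.0025 0 0.066 -0.6"
}}

```text
t: 6.45
eef_pos: [0.4559, -0.2448, 0.164]
tool_rot: [-0.001, 0.624, 0.782, -0.0]
contact_force: [0.1, -0.6, -0.5]
gripper_width: 0.272
grasp_force: 78.4
```

Call:
{"name": "send_rows", "arguments": {
  "deltas": "0 0 0.002 0; 0 0 0.005 0; 0 0 0.008 0; 0 0 0.010 0; 0 0 0.010 0"
}}

```text
t: 6.95
eef_pos: [0.4567, -0.2451, 0.1552]
tool_rot: [-0.0, 0.624, 0.782, -0.0]
contact_force: [0.1, 0.7, -1.0]
gripper_width: 0.271
grasp_force: 78.4
```

Run:
```python
from h import *
plan([.4565,-.2449,.152],102.5); o=bot.get_obs(); print(o['contact_force'],o['torque'],o['grasp_force'])
```

```text
t 6.95 pos [ 0.4567 -0.2451  0.1552] yaw 102.8 tilt 0.01 w 0.2706970563152498 delta [ 0.0002 -0.0001  0.0032] spin 0.3
[ 0.12567342  0.67930168 -0.97525491] [ 0.01707593 -0.02782598 -0.01429613] 78.41708421707153
```

Call:
{"name": "send_rows", "arguments": {
  "deltas": "0 0 0.001 0; 0 0 0.0025 0; 0 0 0.0035 0; 0 0 0.0035 0; 0 0 0.0035 0"
}}

```text
t: 7.45
eef_pos: [0.457, -0.2452, 0.1523]
tool_rot: [0.0, 0.624, 0.782, -0.0]
contact_force: [-1.4, -0.3, 5.3]
gripper_width: 0.263
grasp_force: 79.3
```

Call:
{"name": "send_rows", "arguments": {
  "deltas": "0 0 0.001 0; 0 0 0.0017 0; 0 0 0.0017 0; 0 0 0.0017 0"
}}

```text
t: 7.85
eef_pos: [0.457, -0.2453, 0.1509]
tool_rot: [0.0, 0.624, 0.782, -0.0]
contact_force: [-2.1, 1.3, 7.6]
gripper_width: 0.272
grasp_force: 79.6
```

Call:
{"name": "send_rows", "arguments": {
  "deltas": "0 0 0 4; 0 0 0 10; 0 0 0 16; 0 0 0 22; 0 0 0 28"
}}

```text
t: 8.35
eef_pos: [0.4574, -0.2455, 0.1511]
tool_rot: [0.001, 0.796, 0.606, 0.0]
contact_force: [-1.8, -0.1, 8.7]
gripper_width: 0.273
grasp_force: 79.6
```

Call:
{"name": "send_rows", "arguments": {
  "deltas": "0 0 0 6; 0 0 0 12; 0 0 0 18; 0 0 0 24; 0 0 0 30"
}}

```text
t: 8.85
eef_pos: [0.4571, -0.2455, 0.151]
tool_rot: [0.001, 0.925, 0.379, 0.0]
contact_force: [-2.0, 0.5, 6.5]
gripper_width: 0.273
grasp_force: 79.6
```

Run:
```python
from h import *
plan([.4565,-.2449,.151],40.5); o=bot.get_obs(); print(o['contact_force'],o['torque'],o['grasp_force'])
```

```text
t 8.85 pos [ 0.4571 -0.2455  0.151 ] yaw 44.6 tilt 0.07 w 0.27326045914375724 delta [ 0.     -0.0009 -0.    ] spin 4.1
[-2.0469952   0.54199925  6.53946715] [0.07199388 0.69384856 0.06218512] 79.55339312553406
```

Call:
{"name": "send_rows", "arguments": {
  "deltas": "0 0 0 2; 0 0 0 4; 0 0 0 6; 0 0 0 8; 0 0 0 8"
}}

```text
t: 9.35
eef_pos: [0.457, -0.2455, 0.1509]
tool_rot: [0.0, 0.949, 0.315, 0.0]
contact_force: [-2.1, -0.2, 7.7]
gripper_width: 0.279
grasp_force: 79.5
```

Run:
```python
from h import *
plan([.4565,-.2449,.151],40.5); o=bot.get_obs(); print(o['contact_force'],o['torque'],o['grasp_force'])
```

```text
t 9.35 pos [ 0.457  -0.2455  0.1509] yaw 36.8 tilt 0.06 w 0.27851295824803846 delta [-0.0001 -0.0008 -0.0001] spin -3.7
[-2.08501827 -0.18202896  7.67020422] [0.059807   0.76419574 0.03239852] 79.54920172691345
```

Call:
{"name": "send_rows", "arguments": {
  "deltas": "0 0 0 2; 0 0 0 4; 0 0 0 5; 0 0 0 5; 0 0 0 5"
}}

```text
t: 9.85
eef_pos: [0.457, -0.2455, 0.1509]
tool_rot: [0.0, 0.962, 0.274, 0.0]
contact_force: [-2.3, -0.1, 7.7]
gripper_width: 0.273
grasp_force: 79.5
```

Run:
```python
from h import *
plan([.4565,-.2449,.151],40.5); o=bot.get_obs(); print(o['contact_force'],o['torque'],o['grasp_force'])
```

```text
t 9.85 pos [ 0.457  -0.2455  0.1509] yaw 31.8 tilt 0.05 w 0.27311844457107576 delta [-0.0001 -0.0008 -0.0001] spin -8.7
[-2.32160052 -0.13857404  7.67979841] [0.07945949 0.79208912 0.0070229 ] 79.54384446144104
```

Call:
{"name": "send_rows", "arguments": {
  "deltas": "0 0 0 2; 0 0 0 4; 0 0 0 5; 0 0 0 5"
}}

```text
t: 10.25
eef_pos: [0.4569, -0.2455, 0.1509]
tool_rot: [0.0, 0.973, 0.232, 0.0]
contact_force: [-2.5, 0.6, 8.7]
gripper_width: 0.269
grasp_force: 79.5
```

Run:
```python
from h import *
plan([.4565,-.2449,.151],40.5); o=bot.get_obs(); print(o['contact_force'],o['torque'],o['grasp_force'])
p=bot.read_camera('wrist'); np.savez('w3.npz',**p); save('w3.png',cv2.resize(p['img'][120:300,200:440],(640,480)))
```

```text
t 10.25 pos [ 0.4569 -0.2455  0.1509] yaw 26.8 tilt 0.04 w 0.26892962809629156 delta [-0.0001 -0.0007 -0.0001] spin -13.7
[-2.52873525  0.61122613  8.74040898] [0.12253651 0.79929119 0.05652688] 79.53911304473877
```

View pics/w3.png

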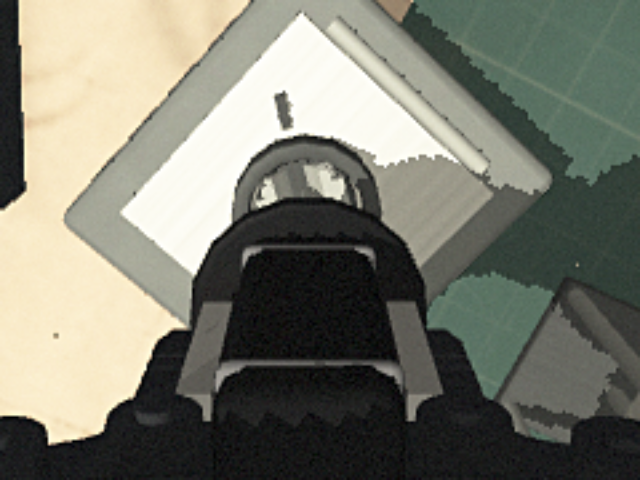

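Run:
```python
from h import *
p=np.load('w3.npz'); save('w3c.png',cv2.resize(p['img'][145:205,280:350],(700,600),interpolation=cv2.INTER_CUBIC))
```

```text
(no output)
```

View pics/w3c.png

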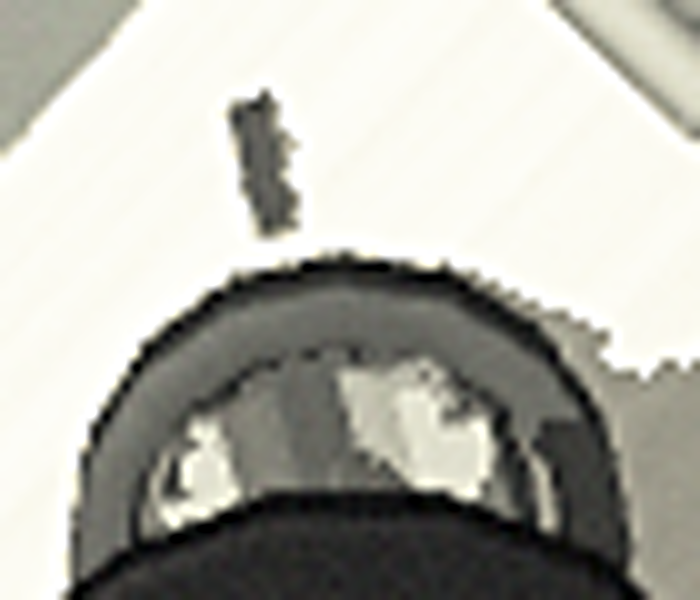

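Call:
{"name": "send_rows", "arguments": {
  "deltas": "0 0 -0.004 0; 0 0 -0.015 0; 0 0 -0.035 0; 0 0 -0.06 0; 0 0 -0.083 0"
}}

```text
t: 10.8
eef_pos: [0.4568, -0.245, 0.2344]
tool_rot: [-0.0, 0.973, 0.232, 0.0]
contact_force: [0.1, 0.3, -1.1]
gripper_width: 0.271
grasp_force: 78.4
```

Run:
```python
from h import *
plan([.507,-.462,.234],-5.3)
p=bot.read_camera('wrist'); np.savez('w4.npz',**p)
u,v=map(int,proj(p,[.4565,-.245,.055])); print(u,v)
save('w4.png',cv2.resize(p['img'][v-35:v+35,u-45:u+45],(720,560),interpolation=cv2.INTER_CUBIC))
```

```text
t 10.8 pos [ 0.4568 -0.245   0.2344] yaw 26.8 tilt 0.02 w 0.27144033335970463 delta [-0.0531  0.2163  0.0003] spin 32.1
315 176
```

View pics/w4.png

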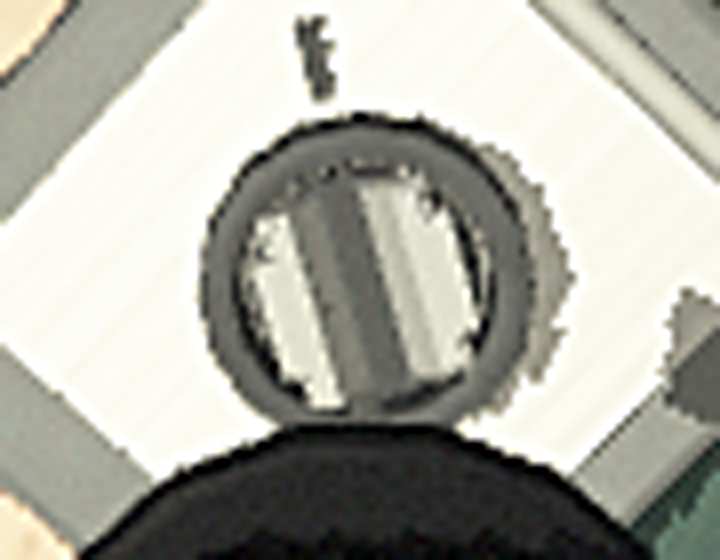

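The picture shows the slot (340,190)-(385,400) parallel to the rib (308,25)-(322,95), so the fastener is locked. Now taking the driver back.

Call:
{"name": "send_rows", "arguments": {
  "deltas": "0 0.04 0 4; -0.005 0.08 0 11; -0.016 0.125 0 18; -0.030 0.17 0 25; -0.045 0.205 0 31"
}}

```text
t: 11.35
eef_pos: [0.5096, -0.4507, 0.2331]
tool_rot: [0.0, 0.999, -0.039, 0.0]
contact_force: [-0.0, -0.2, -0.7]
gripper_width: 0.276
grasp_force: 78.7
```

Run:
```python
from h import *
plan([.507,-.462,.234],-5.3)
```

```text
t 11.35 pos [ 0.5096 -0.4507  0.2331] yaw -4.5 tilt 0.05 w 0.27609416403848114 delta [-0.0017  0.0115 -0.0009] spin 0.8
```

Call:
{"name": "send_rows", "arguments": {
  "deltas": "-0.001 0.006 0 0.8; -0.002 0.0115 0 0.8; -0.002 0.0115 0 0.8; -0.002 0.0115 0 0.8; -0.002 0.0115 0 0.8"
}}

```text
t: 11.85
eef_pos: [0.5069, -0.4582, 0.2334]
tool_rot: [-0.0, 0.999, -0.042, 0.0]
contact_force: [0.1, 0.0, -0.5]
gripper_width: 0.269
grasp_force: 78.8
```

Run:
```python
from h import *
plan([.507,-.462,.1185],-5.3)
p=bot.read_camera('wrist')
for r in bot.landmark_of(p,'flat_driver_tip')[:2]+bot.landmark_of(p,'flat_driver_grip')[:1]+bot.landmark_of(p,'flat_holder_hole')[:2]: print(np.round(r['xyz'],4),r['confidence'])
```

```text
t 11.85 pos [ 0.5069 -0.4582  0.2334] yaw -4.9 tilt 0.05 w 0.26948687854907166 delta [0.0004 0.0039 0.1149] spin 0.4
[ 0.4269 -0.7313  0.0392] 0.89
[ 0.5102 -0.6647  0.0347] 0.8
[ 0.5078 -0.4573  0.242 ] 0.85
[ 0.5067 -0.4621  0.086 ] 0.97
```

Call:
{"name": "send_rows", "arguments": {
  "deltas": "0 0.004 0.01 0; 0 0.004 0.025 0; 0 0.004 0.05 0; 0 0.004 0.08 0; 0 0.004 0.10 0"
}}

```text
t: 12.55
eef_pos: [0.5045, -0.4627, 0.1293]
tool_rot: [-0.001, 0.999, -0.044, -0.002]
contact_force: [0.2, -0.7, -0.3]
gripper_width: 0.278
grasp_force: 78.8
```

Call:
{"name": "send_rows", "arguments": {
  "deltas": "0 0 0.005 0; 0 0 0.010 0; 0 0 0.014 0; 0 0 0.014 0; 0 0 0.014 0"
}}

```text
t: 13.05
eef_pos: [0.5063, -0.4641, 0.12]
tool_rot: [0.0, 0.999, -0.044, 0.001]
contact_force: [0.1, -0.2, -0.9]
gripper_width: 0.268
grasp_force: 78.8
```

Run:
```python
from h import *
plan([.507,-.462,.1175],-5.3)
```

```text
t 13.05 pos [ 0.5063 -0.4641  0.12  ] yaw -5.0 tilt 0.09 w 0.2681318322956728 delta [ 0.0005 -0.0021  0.0025] spin 0.3
```

Push gently to contact, then release.

Call:
{"name": "send_rows", "arguments": {
  "deltas": "0 0 0.001 0; 0 0 0.002 0; 0 0 0.003 0; 0 0 0.003 0; 0 0 0.003 0"
}}

```text
t: 13.55
eef_pos: [0.5061, -0.4639, 0.1176]
tool_rot: [0.0, 0.999, -0.044, 0.0]
contact_force: [-2.0, 2.8, 6.7]
gripper_width: 0.27
grasp_force: 79.9
```

Call:
{"name": "send_rows", "arguments": {
  "deltas": "0 0 0 0; 0 0 0 0; 0 0 0 0; 0 0 0 0; 0 0 0 0",
  "claw": 0.7
}}

```text
t: 14.05
eef_pos: [0.5059, -0.4637, 0.116]
tool_rot: [-0.0, 0.999, -0.043, -0.0]
contact_force: [0.1, 0.4, -0.3]
gripper_width: 0.698
grasp_force: 0.0
```

Call:
{"name": "send_rows", "arguments": {
  "deltas": "0 0 -0.01 0; 0 0 -0.03 0; 0 0 -0.06 0; 0 0 -0.1 0; 0 0 -0.13 0"
}}

```text
t: 14.55
eef_pos: [0.5063, -0.4642, 0.2495]
tool_rot: [0.001, 0.999, -0.044, 0.001]
contact_force: [0.1, 0.6, 0.2]
gripper_width: 0.699
grasp_force: 0.0
```

Run:
```python
from h import *
p=bot.read_camera('wrist'); W=cloud(p)
plan([.507,-.462,.1175],-5.3)
for q in ['flat_driver_grip','flat_holder_hole']:
    for r in bot.landmark_of(p,q)[:1]: print(q,np.round(r['xyz'],4))
for nm,c,zr in [('flat',(.508,-.464),(.155,.172)),('plate',(.508,-.464),(.084,.0885))]:
    q=W[(np.hypot(W[...,0]-c[0],W[...,1]-c[1])<.045)&(W[...,2]>zr[0])&(W[...,2]<zr[1])]
    r=cv2.minAreaRect((q[:,:2]*1000).astype(np.float32)); print(nm,len(q),np.median(q[:,2]),r)
p=bot.read_camera('top')
for r in bot.landmark_of(p,'point_driver_grip')[:1]: print('point',np.round(r['xyz'],4))
save('fin.png',cv2.resize(p['img'][150:250,200:360],(640,400),interpolation=2))
```

```text
t 14.6 pos [ 0.5081 -0.4658  0.2551] yaw -5.0 tilt 0.6 w 0.6965619031114209 delta [-0.0026 -0.0045  0.1375] spin 0.3
flat_driver_grip [ 0.4239 -0.8398  0.0189]
flat 1535 0.1614185629671044 ((505.7716369628906, -464.2291564941406), (23.890005111694336, 35.03480911254883), 85.68013763427734)
plate 846 0.08765123031044991 ((504.997802734375, -463.2487487792969), (56.08502197265625, 56.201446533203125), 89.9071273803711)
```

Run:
```python
from h import *
p=bot.read_camera('side')
for r in bot.landmark_of(p,'point_driver_grip')[:2]: print('point',np.round(r['xyz'],4),r['confidence'])
o=bot.get_obs(); print(o['t'],o['contact_force'],np.abs(o['joint_vel']).max())
print(bot.hand_in())
```

```text
point [ 0.4383 -0.3682  0.1293] 0.88
14.9 [ 0.41958557 -0.37347901 -1.07756114] 0.005908029397778401
the job is handed in; nothing more can be done
None
```

I handed the job in at about 15 s: the fastener is turned to its locked position (slot in line with the ribs), the flat screwdriver is back in its holder on its guard disc, and the round one hasn't moved; no verdict was returned.

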